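# Refit the damper handle on a dust duct and open the damper

### The job

The handle has come off the damper of this length of dust duct. Pick the handle up, put it back on the duct's upright spindle with the flat of its bore matched to the flat of the spindle so that it sits fully home, then swing the handle to open the damper as far as its stop, and then slide the forked keeper fully in over the handle's flange so that it cannot come off. Leave the jar, the screwdriver and the wooden offcut where they are.

Things in the scene. Friction and masses are not known exactly. Their poses are not given: they have to be found in the camera images.
- handle: Loose steel handle, 0.24-0.38 kg, balanced about its bore, flange down on the bench. Origin: centre of the hub's underside, on the bore axis; z up the bore, x along its arm. Hub: flange 64 mm dia, 6 mm thick, then a round body 40 mm dia up to 44 mm high, good to grip across y from above. A tail block (24 mm wide, 26-40 mm up) reaches to x = -38 mm. Home, its origin is at seat.
- handle_bore (a point): On the handle: centre of its bore at the hub's top, 44 mm above the underside; axes as handle. The bore runs right through: up to 16 mm above the underside it is a D, 30 mm dia with a flat 7.8 mm from the axis on the +x side (the arm's side); from 16 to 44 mm up it is round, 13.2 mm dia.
- handle_arm (a point): On the handle: middle of its arm's thickness, 85 mm out from the bore axis; axes as handle. The arm is a flat dark bar 16 mm wide (y), 30 to 40 mm above the underside, out to x = 109 mm, ended by a black button 22 mm dia (33-47 mm up) that reaches x = 120 mm.
- seat (a point): Fixed on the duct: on the spindle axis, top of the 44 mm dia boss on which the flange of the home handle rests, 122 mm above the bench. Axes of the duct: y along the pipe (100 mm dia, 200 mm long, level, in wooden cradles), z up. A grey plate 72 mm wide (x) lies on the pipe from y = -73 to +97 mm, its top 4 mm below this point. Keeper on the +y side.
- shoulder (a point): On the spindle axis, 14 mm above the seat; turns with the spindle: x points out through its flat, z up. Up to here the spindle is a D, 28 mm dia, flat 7 mm from the axis. The handle goes home only with its x along this x (some 0.15 rad of play); else it rests on this shoulder 14 mm too high and can be pushed round by its arm (the spindle stays still) until it drops over the D by its weight.
- pilot_tip (a point): Top of the spindle, on its axis, 48 mm above the seat; turns with the spindle. Above the D shoulder the spindle is a round pilot 12 mm dia, 34 mm long, the last 4 mm tapered to 7 mm dia. It centres the handle, even while that rests unmatched on the shoulder.
- damper (a joint): Angle of spindle and damper blade, rad: 0 = closed (flat, so also the arm of a seated handle, points to -x of seat, across the duct, to the robot's side), 1.571 = fully open at a hard stop (flat points to -y of seat, along the duct, away from the keeper). Grows counter-clockwise from above. Starts at 0 to 0.5; stiff (0.08 N m), stays where left.
- keeper (a joint): Travel of the forked keeper, m: 0 = drawn back, 0.034 = fully in, at its stop; starts at 0 to 0.008. Slides to -y of seat, needs about 2 N, stays where left. Its dark fork (62 mm wide, gap 46 mm, 8 to 12 mm above the seat) passes 2 mm above the flange of a handle that is home, a prong on each side of the hub.
- keeper_tab (a point): Middle of the upper edge of the rear (+y) face of the upright tab at the keeper's rear: push this face to -y of seat, towards the spindle. Tab 28 mm wide (x of seat), 5 mm thick, 8 to 25 mm above the seat. This point is 25 mm above the seat, at y = 74 mm less the keeper's travel in the frame of seat. Axes as seat.
- jar: Bystander: closed glass jar with a steel cap, 64 mm dia, 85 mm high, on the bench on the other side of the duct (left or right) from the handle; origin at the centre of its underside.
- screwdriver: Bystander: screwdriver 180 mm long lying on the bench to the right of the duct, as the robot sees it; origin under its middle, blade towards its x.
- offcut: Bystander: wooden offcut 50 x 130 x 30 mm lying on the bench beyond the duct; origin at the centre of its underside.

How it is judged:
By the outcome, as a careful person would: the job done as asked, in the order asked, and still so for the second after the job is handed in, with the robot touching nothing.
It also fails if it takes over 72 s, if anything falls off the work surface, if the arm or the gripper's body presses on something with over 40 N, if the wrist force passes 120 N, or if a joint passes its speed limit or range.

### The arm

A 6-joint arm with a two-finger parallel gripper is mounted at the origin on the work surface. World frame = base frame: x ahead of the robot, y to its left, z up, the work surface at z = 0. Lengths are in m, angles in degrees, forces in N, time in s.
With the tool pointing down it reaches from about 0.4 to 0.825 m from the base axis. Payload 7 kg.
Tool frame: the origin (TCP) lies midway between the tips of the shut fingers; the grasp point (between the pads) lies hold_point_z behind it (hold_point_z is the distance from the TCP to the grasp point, in m); z points along the fingers, y is the line along which they close (so a half turn about z gives the same grasp; the last joint's range is limited). The gripper opens to 88 mm and grips with 3 to 60 N. Pads are 19 mm wide; open, the fingers measure 130 mm over their backs; the gripper's body (78 mm by 193 mm) begins 47 mm behind the grasp point.
Start: joints at [-48.925, 20.546, 0.682, 0, -70.136, -16.507], TCP at [0.281, -0.614, 0.227] pointing down, gripper open.
Joint ranges: [-176.03, 176.03], [-82.01, 121.73], [-58.28, 71.71], [-173.87, 95.51], [-174.79, -0.11], [-173.66, 173.66]. Speed limits (degrees/s): [136.94, 136.94, 172.46, 180, 180, 180].

### API

Orientations are given as [roll, pitch, yaw] about the fixed x, y, z axes, in that order (R = Rz(yaw) Ry(pitch) Rx(roll)).
In Python, from plant import * gives the robot as it stands.
- The arm moves only by the tool step_arm, never from a script. Its argument "steps" is a list that holds one entry, the list of rows, each a list of 6 numbers: the shift along the tool's x, y, z scaled (see below), then the turn, a rotation vector about the tool's x, y, z scaled (see below). In form: [[[tx, ty, tz, wx, wy, wz], ...]]. A call has 1 to 20 rows; each row is the pose to reach, as a shift and turn from the pose commanded when the call began, along the tool's axes at that moment; what a row does not reach only later rows make up. The controller multiplies each number of a shift by 100 mm and each number of a turn by 0.5 rad. A row lasts 1/10 s, in which the tool goes at most 50 mm and 8.59 degrees, less where a joint would pass 70% of its speed; a pose out of reach is approached as far as the arm can. A call with a number of a shift or a turn outside -1 to 1 is refused whole. A call with a gripper value outside its range is refused whole. "jaw" is the closure in counts, from 0 (fully open) to 255 (shut), set as the call begins (left out, the last holds). The fingers move at their own pace and stop on an object; the grip force is fixed at half the most. Time passes only in rows, so rows that repeat a pose let the fingers close. It gives the time, the measured TCP pose, the force, the opening and the grip force at its end, in the units of the state.
- get_obs(): the state, without advancing time (a new reading comes with each control period).
- snapshot(name): name is "scene" or "top" or "wrist"; returns (picture, depth): 384x512x3 uint8, red, green, blue; 384x512 float32, m along the optical axis (not along the pixel's ray), 0 where there is no reading.
- calibration(name): a dict with "mtx" (3x3 intrinsics, pixels), "rvec" (rotation vector, rad) and "tvec" (3), from world to camera coordinates, as OpenCV has them. Camera axes: x right, y down, z forward; pixel columns grow to the right and rows downward; lengths in m; the calibration is good to about 2 mm. A picture is of the moment at which its call begins: read the wrist's pose just before it. calibration takes no time and is no camera call; for the wrist camera it gives the pose at the moment of the call.
- close_job(): hands the job in; it is judged then, once.
The state is a dict: "clock": time; "joint_pos": joint angles; "qvel": joint speeds; "tau": joint torques, N m; "tool_pos": TCP position; "orientation": TCP orientation; "force": force on the tool from outside, world axes, zero at the start; "moment": the same for the moment, N m; "opening": finger opening in m; "gripper_force": force on a finger pad.
Only numpy, scipy, OpenCV 4.12 (cv2) and the standard library are available. Lean on these libraries where they do the work, as an engineer would, in place of code of your own. Each camera call takes 0.05 s, during which the arm holds its last target. There are 200 camera calls.

## Working session

There is one attempt and no reset: what is moved stays moved. The work goes in short steps, Python scripts to look and compute and a tool call to move; the robot and the scene stay as the last step left them, time stands still between calls to the robot, and variables do not carry over. Pictures are saved under pics/ and viewed, at most 10 in all, crops included, and the job is handed in when it is done.

Besides the shell and the picture viewer there is one more tool, called after ">>>" in YAML: its name, and indented under it one key for each argument. step_arm: Moves the arm, as the interface text tells. Its arguments: {"type":"object","properties":{"steps":{"type":"array","items":{"type":"array","items":{"type":"array","items":{"type":"number","minimum":-1,"maximum":1}}}},"jaw":{"type":"number"}},"required":["steps"]}

```bash
ls; mkdir -p pics
cat > h.py <<'E'
from plant import *
import numpy as np, cv2
from scipy.spatial.transform import Rotation as Ro
def cam(n):
    c=calibration(n); R=cv2.Rodrigues(np.array(c["rvec"],float))[0]; return np.array(c["mtx"]),R,np.array(c["tvec"],float).ravel()
def shot(n,f=None):
    c=cam(n); im,d=snapshot(n)
    if f: cv2.imwrite('pics/'+f,im[:,:,::-1])
    return im,d,c
def ray(c,u,v):
    K,R,t=c; o=-R.T@t; d=R.T@np.linalg.solve(K,[u,v,1.]); return o,d
def onz(c,u,v,z):
    o,d=ray(c,u,v); return o+d*(z-o[2])/d[2]
def pts(c,d):
    K,R,t=c; v,u=np.mgrid[:384,:512]; P=np.stack([(u-K[0,2])/K[0,0]*d,(v-K[1,2])/K[1,1]*d,d],-1)
    return (P-t)@R
def proj(c,P):
    K,R,t=c; q=K@(R@np.array(P)+t); return q[:2]/q[2]
E
python3 - <<'E'
from h import *
o=get_obs(); print(o)
a,d,c=shot("scene"); b,e,c2=shot("top")
np.savez('v0.npz',a=a,d=d,b=b,e=e)
cv2.imwrite('pics/both.png',cv2.resize(np.vstack([a,b])[:,:,::-1],None,fx=.78,fy=.78))
for n in("scene","top","wrist"):
  K,R,t=cam(n); print(n,K.round(1).tolist(),(-R.T@t).round(3),R[2].round(2))
E
```

```text
pics
{'clock': 0.0, 'joint_pos': array([-4.89243299e+01,  2.05912289e+01,  6.32852863e-01, -1.87219450e-02,
       -7.01368394e+01, -1.65062096e+01]), 'qvel': array([ 0.01540874, -0.00038229, -0.00192396,  0.03794305, -0.02578344,
       -0.02957642]), 'tau': array([ 2.41201858e-03, -5.82713914e+01,  2.93052810e+01,  6.99740499e+00,
        6.75927935e-03, -1.61017288e-04]), 'tool_pos': array([ 0.28041076, -0.61344823,  0.22562243]), 'orientation': array([ 1.79903708e+02, -1.01804976e-02, -1.55436907e+02]), 'force': array([-0.36600734, -0.81772003, -0.42657721]), 'moment': array([-0.02961315, -0.02731514, -0.00375379]), 'gripper_force': 0.0, 'opening': 0.0874994355401533}
scene [[360.4, 0.0, 253.9], [0.0, 360.4, 190.3], [0.0, 0.0, 1.0]] [ 1.032 -0.223  0.855] [-0.53  0.26 -0.8 ]
top [[412.4, 0.0, 256.0], [0.0, 412.4, 188.6], [0.0, 0.0, 1.0]] [0.46  0.027 1.135] [ 0.09 -0.02 -1.  ]
wrist [[290.4, 0.0, 256.7], [0.0, 290.4, 190.7], [0.0, 0.0, 1.0]] [ 0.206 -0.648  0.384] [ 0.28  0.13 -0.95]
```

View pics/both.png

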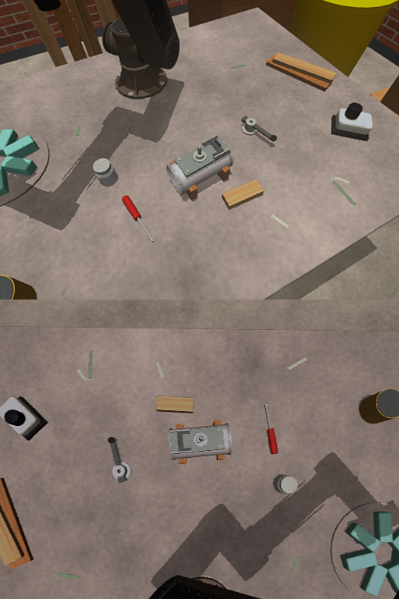

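Run:
```python
import plant; print([n for n in dir(plant) if n[0]!='_']); print(getattr(plant,'hold_point_z',None))
```

```text
['PlanningError', 'calibration', 'close_job', 'get_obs', 'hold_point_z', 'snapshot']
0.0188
```

Run:
```python
from h import *
z=np.load('v0.npz'); 
T=cv2.resize(z['b'][140:260,120:370],None,fx=3.2,fy=3.2,interpolation=cv2.INTER_CUBIC)[:,:,::-1]
S=cv2.resize(z['a'][130:265,190:380],None,fx=3,fy=3,interpolation=cv2.INTER_CUBIC)[:,:,::-1]
cv2.imwrite('pics/T.png',T); cv2.imwrite('pics/S.png',S)
c=cam("top"); P=pts(c,z['e']); c1=cam("scene"); P1=pts(c1,z['d'])
for n,Q,u,v in [("hub",P,155,220),("arm",P,147,190),("duct",P,258,180),("plate",P,245,190)]: print(n,Q[v,u].round(3))
```

```text
hub [0.475 0.271 0.042]
arm [0.555 0.295 0.039]
duct [0.571 0.003 0.144]
plate [0.549 0.034 0.118]
```

View pics/T.png

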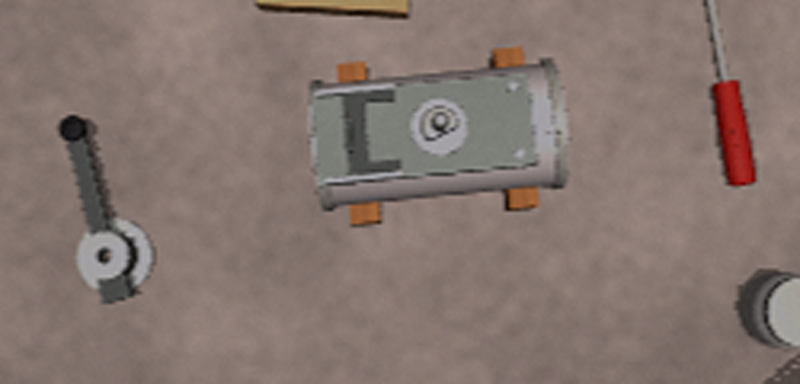

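View pics/S.png

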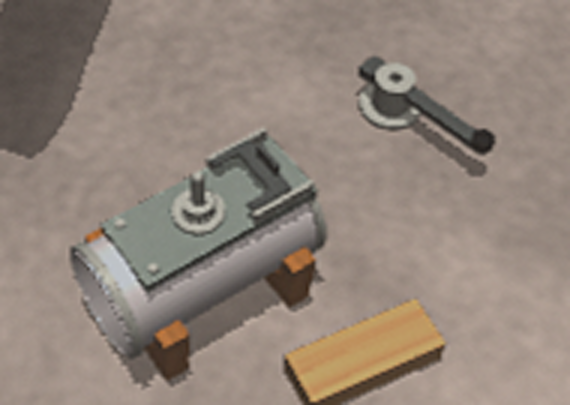

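```bash
cat >> h.py <<'E'
def tri(c1,p1,c2,p2):
    A=[];
    (o1,d1),(o2,d2)=ray(c1,*p1),ray(c2,*p2)
    s=np.linalg.lstsq(np.stack([d1,-d2],1),o2-o1,rcond=None)[0]
    a,b=o1+d1*s[0],o2+d2*s[1]; return ((a+b)/2).round(4),round(np.linalg.norm(a-b)*1e3,1)
def plan(start,goals):
    """start/goals (x,y,z,yaw deg), tool down; split into calls, print last row of each and rows needed"""
    s=np.array(start,float)
    for g in goals:
        g=np.array(g,float); n=1
        while 1:
            y=np.radians(s[3]); D=(g-s)/n
            t=np.array([D[0]*np.cos(y)+D[1]*np.sin(y),D[0]*np.sin(y)-D[1]*np.cos(y),-D[2]])*10
            w=-np.radians(D[3])/.5
            if max(abs(t).max(),abs(w))<=1: break
            n+=1
        print(np.r_[t,0,0,w].round(3).tolist(),'1 of',n,'rows>=',max(np.linalg.norm(t)*2,abs(D[3])/8.5).round(1),'to',(s+D).round(3)); s=s+D
        if n>1: plan(s,[g]); s=g
def cur():
    o=get_obs(); return [*o['tool_pos'].round(4),round(float(o['orientation'][2]),2)]
E
python3 - <<'E'
from h import *
a,b=cam("top"),cam("scene")
T=lambda x,y:(x/3.2+120-.34,y/3.2+140-.34); S=lambda x,y:(x/3+190-.33,y/3+130-.33)
for n,p,q in [("bore",(104,256),(396,77)),("button",(72,128),(483,140)),("tip",(439,121),(198,174)),("boss",(439,127),(199,207)),("plateRR",(315,96),(313,185))]:
    print(n,tri(a,T(*p),b,S(*q)))
B=onz(a,*T(104,256),.044);U=onz(a,*T(72,128),.047);print(B,U,np.degrees(np.arctan2(*(U-B)[1::-1])))
print(onz(a,*T(439,121),.170),onz(a,*T(439,127),.122))
l=onz(a,*T(315,96),.118);r=onz(a,*T(550,72),.118);print(l,r)
l=onz(a,*T(332,202),.06);r=onz(a,*T(560,184),.06);print(l,r)
plan(cur(),[(.46,-.35,.3,-100),(.52,-.0,.32,0)])
E
```

```text
bore (array([0.476 , 0.2775, 0.0455]), np.float64(0.3))
button (array([0.5813, 0.3067, 0.0442]), np.float64(0.9))
tip (array([0.574 , 0.0058, 0.1705]), np.float64(0.7))
boss (array([0.5748, 0.0052, 0.1264]), np.float64(0.2))
plateRR (array([0.5984, 0.1006, 0.1243]), np.float64(0.4))
[0.47607088 0.2779917  0.044     ] [0.58125906 0.30633498 0.047     ] 15.080362838701326
[0.57424258 0.00606512 0.17      ] [0.57525946 0.00502535 0.122     ]
[0.59937388 0.1012464  0.118     ] [ 0.61936214 -0.08151069  0.118     ]
[0.52037046 0.09065792 0.06      ] [ 0.53594982 -0.09546514  0.06      ]
[-0.91, 0.55, -0.248, 0.0, 0.0, -0.645] 1 of 3 rows>= 2.2 to [   0.34    -0.526    0.25  -136.96 ]
[-0.691, 0.156, -0.165, 0.0, 0.0, -0.43] 1 of 3 rows>= 1.5 to [   0.38    -0.467    0.267 -124.64 ]
[-0.709, 0.004, -0.165, 0.0, 0.0, -0.43] 1 of 2 rows>= 1.5 to [   0.42    -0.409    0.283 -112.32 ]
[-0.693, -0.147, -0.165, 0.0, 0.0, -0.43] 1 of 1 rows>= 1.5 to [   0.46   -0.35    0.3  -100.  ]
[-0.888, 0.004, -0.05, 0.0, 0.0, -0.873] 1 of 4 rows>= 2.9 to [  0.475  -0.262   0.305 -75.   ]
[-0.806, -0.371, -0.05, 0.0, 0.0, -0.873] 1 of 3 rows>= 2.9 to [  0.49   -0.175   0.31  -50.   ]
[-0.574, -0.677, -0.05, 0.0, 0.0, -0.873] 1 of 2 rows>= 2.9 to [  0.505  -0.088   0.315 -25.   ]
[-0.234, -0.856, -0.05, 0.0, 0.0, -0.873] 1 of 1 rows>= 2.9 to [0.52 0.   0.32 0.  ]
```

>>> step_arm:
  steps:
    - [[-0.45, 0.28, -0.12, 0, 0, -0.25], [-0.91, 0.55, -0.25, 0, 0, -0.5], [-0.91, 0.55, -0.25, 0, 0, -0.64], [-0.91, 0.55, -0.25, 0, 0, -0.64]]
  jaw: 0

```text
clock: 0.5
tool_pos: [0.3418, -0.5247, 0.2523]
orientation: [-179.9, 0.0, -136.9]
force: [-0.8, -0.7, 0.2]
opening: 0.0878
gripper_force: 0.0
```

>>> step_arm:
  steps:
    - [[-0.45, 0.1, -0.12, 0, 0, -0.25], [-0.9, 0.16, -0.25, 0, 0, -0.5], [-0.9, 0.16, -0.25, 0, 0, -0.64], [-0.9, 0.16, -0.25, 0, 0, -0.64]]

```text
clock: 0.9
tool_pos: [0.3959, -0.4527, 0.2764]
orientation: [180.0, 0.0, -118.7]
force: [-0.1, -0.6, -0.2]
opening: 0.0874
gripper_force: 0.0
```

Run:
```python
from h import *
print(cur(), get_obs()['clock'], get_obs()['joint_pos'].round(1))
plan(cur(),[(.54,-.26,.29,-60),(.575,.006,.25,5)])
```

```text
[np.float64(0.3959), np.float64(-0.4527), np.float64(0.2764), -118.72] 0.9 [-30.2  12.1  -4.5  -0.  -73.4   1.5]
[-0.794, -0.113, -0.045, 0.0, 0.0, -0.683] 1 of 3 rows>= 2.3 to [  0.444  -0.388   0.281 -99.147]
[-0.711, -0.372, -0.045, 0.0, 0.0, -0.683] 1 of 2 rows>= 2.3 to [  0.492  -0.324   0.285 -79.573]
[-0.545, -0.589, -0.045, 0.0, 0.0, -0.683] 1 of 1 rows>= 2.3 to [  0.54  -0.26   0.29 -60.  ]
[-0.71, -0.544, 0.133, 0.0, 0.0, -0.756] 1 of 3 rows>= 2.5 to [  0.552  -0.171   0.277 -38.333]
[-0.458, -0.768, 0.133, 0.0, 0.0, -0.756] 1 of 2 rows>= 2.5 to [  0.563  -0.083   0.263 -16.667]
[-0.143, -0.883, 0.133, 0.0, 0.0, -0.756] 1 of 1 rows>= 2.5 to [0.575 0.006 0.25  5.   ]
```

>>> step_arm:
  steps:
    - [[-0.4, -0.05, -0.02, 0, 0, -0.28], [-0.79, -0.11, -0.05, 0, 0, -0.56], [-0.79, -0.11, -0.05, 0, 0, -0.68]]

```text
clock: 1.2
tool_pos: [0.4444, -0.3877, 0.281]
orientation: [180.0, 0.0, -99.1]
force: [-0.7, 0.4, 0.7]
opening: 0.0876
gripper_force: 0.0
```

>>> step_arm:
  steps:
    - [[-0.35, -0.18, -0.02, 0, 0, -0.28], [-0.71, -0.37, -0.05, 0, 0, -0.56], [-0.71, -0.37, -0.05, 0, 0, -0.68]]

```text
clock: 1.5
tool_pos: [0.4926, -0.3236, 0.2858]
orientation: [180.0, 0.0, -79.7]
force: [0.7, -0.4, -0.2]
opening: 0.0876
gripper_force: 0.0
```

>>> step_arm:
  steps:
    - [[-0.28, -0.3, -0.02, 0, 0, -0.28], [-0.55, -0.59, -0.05, 0, 0, -0.56], [-0.55, -0.59, -0.05, 0, 0, -0.68]]

```text
clock: 1.8
tool_pos: [0.5411, -0.259, 0.2905]
orientation: [180.0, 0.1, -60.2]
force: [-0.6, -0.2, -0.5]
opening: 0.0877
gripper_force: 0.0
```

>>> step_arm:
  steps:
    - [[-0.35, -0.27, 0.07, 0, 0, -0.28], [-0.71, -0.54, 0.13, 0, 0, -0.56], [-0.71, -0.54, 0.13, 0, 0, -0.76]]

```text
clock: 2.1
tool_pos: [0.5509, -0.1695, 0.2767]
orientation: [180.0, 0.2, -38.4]
force: [-0.4, -2.1, 0.4]
opening: 0.0877
gripper_force: 0.0
```

>>> step_arm:
  steps:
    - [[-0.23, -0.38, 0.07, 0, 0, -0.28], [-0.46, -0.77, 0.13, 0, 0, -0.56], [-0.46, -0.77, 0.13, 0, 0, -0.76]]

```text
clock: 2.4
tool_pos: [0.5632, -0.0806, 0.2637]
orientation: [180.0, 0.2, -16.6]
force: [0.2, -0.3, 0.1]
opening: 0.0875
gripper_force: 0.0
```

>>> step_arm:
  steps:
    - [[-0.07, -0.44, 0.07, 0, 0, -0.28], [-0.14, -0.88, 0.13, 0, 0, -0.56], [-0.14, -0.88, 0.13, 0, 0, -0.76], [-0.14, -0.88, 0.13, 0, 0, -0.76], [-0.14, -0.88, 0.13, 0, 0, -0.76]]

```text
clock: 2.9
tool_pos: [0.5752, 0.0041, 0.252]
orientation: [180.0, 0.1, 4.6]
force: [0.3, -0.9, 0.2]
opening: 0.0878
gripper_force: 0.0
```

Run:
```python
from h import *
im,d,c=shot("wrist"); print(cur(),get_obs()['clock'])
np.savez('w1.npz',im=im,d=d,K=c[0],R=c[1],t=c[2])
p=proj(c,[.5745,.0055,.136]); print(p)
u,v=int(p[0]),int(p[1]); print(proj(c,[.5745,.0055,.17]))
cv2.imwrite('pics/w1.png',cv2.resize(im[v-75:v+75,u-130:u+70],None,fx=4,fy=4,interpolation=cv2.INTER_CUBIC)[:,:,::-1]); print(u-130,v-75)
```

```text
[np.float64(0.5752), np.float64(0.0039), np.float64(0.2522), 4.66] 2.95
[255.46428714 187.28708504]
[255.28199366 198.72939996]
125 112
```

View pics/w1.png

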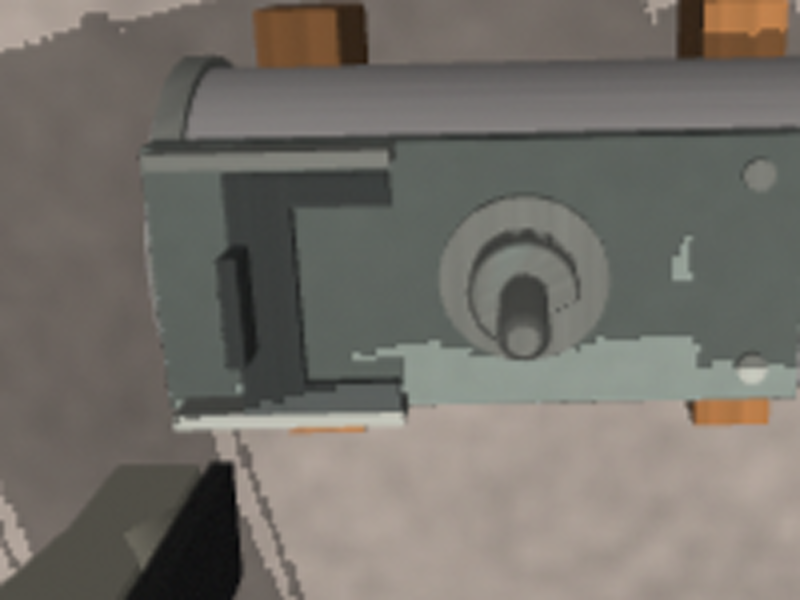

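>>> step_arm:
  steps:
    - [[-0.5, 0, 0.2, 0, 0, 0], [-1, 0, 0.4, 0, 0, 0], [-1, 0, 0.4, 0, 0, 0], [-1, 0, 0.4, 0, 0, 0]]

```text
clock: 3.35
tool_pos: [0.4742, -0.0048, 0.2128]
orientation: [-180.0, -0.0, 4.8]
force: [0.2, -0.8, 0.8]
opening: 0.0876
gripper_force: 0.0
```

Run:
```python
from h import *
im,d,c=shot("wrist"); print(cur(),get_obs()['clock'])
np.savez('w2.npz',im=im,d=d,K=c[0],R=c[1],t=c[2])
p=proj(c,[.5745,.0055,.136]); print(p)
u,v=int(p[0]),int(p[1]); print(proj(c,[.5745,.0055,.17]))
g=im[v-30:v+45,u-40:u+40]; g=cv2.resize(g,None,fx=8,fy=8,interpolation=cv2.INTER_CUBIC)[:,:,::-1]
g=np.clip((g.astype(float)-40)*1.8,0,255).astype(np.uint8)
cv2.imwrite('pics/w2.png',g); print(u-40,v-30)
```

```text
[np.float64(0.476), np.float64(-0.0043), np.float64(0.2135), 4.84] 3.4
[254.68661891  74.18999489]
[254.27764586  70.0895267 ]
214 44
```

View pics/w2.png

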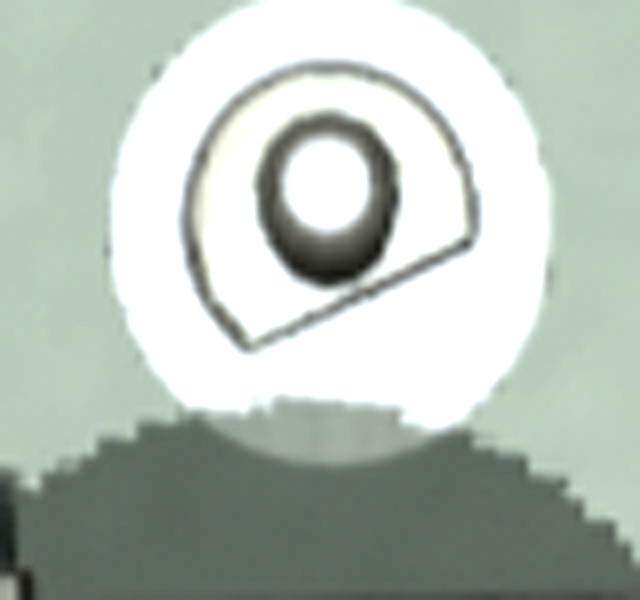

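Run:
```python
from h import *
z=np.load('w2.npz'); c=(z['K'],z['R'],z['t'])
f=lambda x,y,Z,k=8,o=(214,44):onz(c,(x+.5)/k-.5+o[0],(y+.5)/k-.5+o[1],Z)
a,b=f(249,348,.136),f(473,240,.136); e=b-a; print(a,b,np.linalg.norm(e[:2]))
n=np.array([e[1],-e[0]]); n/=np.linalg.norm(n); n*=np.sign(-n[0]); print('flat yaw',np.degrees(np.arctan2(n[1],n[0])),'ctr',(a+b)[:2]/2-7e-3*n)
print('tip',f(327,185,.17))
print('boss',f(330,238-8,.122))
tp=((327.5)/8-.5+214,185.5/8-.5+44)
z1=np.load('w1.npz'); c1=(z1['K'],z1['R'],z1['t']); g=lambda x,y:((x+.5)/4-.5+125,(y+.5)/4-.5+112)
print('tip tri',tri(c,tp,c1,g(524,343)))
for q in [((145,150),(390,152)),((176,428),(405,416))]:
  a,b=[onz(c1,*g(*p),.128) for p in q]; print('rail',np.degrees(np.arctan2(*(a-b)[1::-1]))-90)
print('tab top rear', [onz(c1,*g(*p),.147) for p in((217,257),(228,367))])
plan(cur(),[(.44,.278,.22,15)])
```

```text
[0.56475356 0.01235159 0.136     ] [ 0.57607572 -0.00796495  0.136     ] 0.02325839887157208
flat yaw -150.86962037757363 ctr [0.57652924 0.00560091]
tip [0.5765183  0.00556253 0.17      ]
boss [0.57689101 0.00570443 0.122     ]
tip tri (array([0.5764, 0.0054, 0.1717]), np.float64(0.2))
rail 4.209104562733572
rail 7.922435370255272
tab top rear [array([0.58318031, 0.07811831, 0.147     ]), array([0.55586118, 0.07547981, 0.147     ])]
[-0.04, -0.948, -0.022, 0.0, 0.0, -0.118] 1 of 3 rows>= 1.9 to [0.464 0.09  0.216 8.227]
[0.016, -0.948, -0.022, 0.0, 0.0, -0.118] 1 of 2 rows>= 1.9 to [ 0.452  0.184  0.218 11.613]
[0.072, -0.946, -0.022, 0.0, 0.0, -0.118] 1 of 1 rows>= 1.9 to [ 0.44   0.278  0.22  15.   ]
```

>>> step_arm:
  steps:
    - [[0, -0.47, 0, 0, 0, -0.06], [-0.04, -0.95, 0, 0, 0, -0.12], [-0.04, -0.95, 0, 0, 0, -0.12]]

```text
clock: 3.7
tool_pos: [0.465, 0.095, 0.2135]
orientation: [-179.9, -0.1, 8.6]
force: [0.5, -0.3, 0.6]
opening: 0.088
gripper_force: 0.0
```

>>> step_arm:
  steps:
    - [[0, -0.47, 0, 0, 0, -0.06], [0.02, -0.95, 0, 0, 0, -0.12], [0.02, -0.95, 0, 0, 0, -0.12]]

```text
clock: 4.0
tool_pos: [0.4531, 0.1896, 0.2132]
orientation: [-180.0, -0.1, 12.0]
force: [0.1, -0.7, 0.4]
opening: 0.0877
gripper_force: 0.0
```

>>> step_arm:
  steps:
    - [[0.03, -0.45, 0.12, 0, 0, -0.06], [0.07, -0.9, 0.24, 0, 0, -0.12], [0.07, -0.9, 0.24, 0, 0, -0.12], [0.07, -0.9, 0.24, 0, 0, -0.12]]

```text
clock: 4.4
tool_pos: [0.4406, 0.2753, 0.1882]
orientation: [180.0, 0.0, 15.3]
force: [-0.2, 0.2, 0.5]
opening: 0.0877
gripper_force: 0.0
```

Run:
```python
from h import *
im,d,c=shot("wrist"); print(cur(),get_obs()['clock'])
np.savez('w3.npz',im=im,d=d,K=c[0],R=c[1],t=c[2])
p=proj(c,[.476,.278,.044]);q=proj(c,[.581,.306,.047]); print(p,q)
u,v=int((p+q)[0]/2)-75,max(0,int(q[1])-30); print(u,v)
cv2.imwrite('pics/w3.png',cv2.resize(im[v:v+145,u:u+150],None,fx=4,fy=4,interpolation=cv2.INTER_CUBIC)[:,:,::-1])
```

```text
[np.float64(0.4406), np.float64(0.2746), np.float64(0.1885), 15.25] 4.45
[263.25003663 147.01144654] [264.95967562  29.5540817 ]
189 0
```

View pics/w3.png

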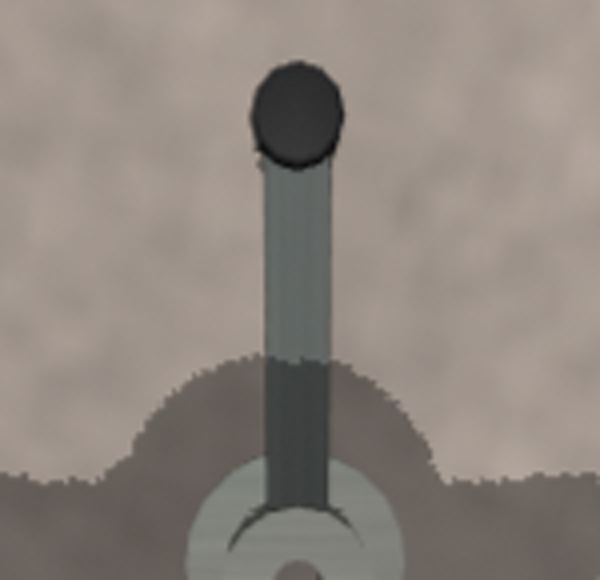

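Run:
```python
from h import *
z=np.load('w3.npz'); c=(z['K'],z['R'],z['t']); im=z['im']; P=pts(c,z['d'])
r=np.linalg.norm(P[...,:2]-[.476,.278],axis=2)
gr=im.mean(2)
m=((abs(P[...,2]-.044)<.004)&(r<.03)&(gr>110)).astype(np.uint8)
cs=max(cv2.findContours(m,0,1)[0],key=cv2.contourArea); e=cv2.fitEllipse(cs); print('hub top',e,onz(c,*e[0],.044), np.median(P[m>0][:,2]))
f=lambda x,y,Z:onz(c,(x+.5)/4-.5+189,(y+.5)/4-.5,Z)
a,b=f(297.5,200,.04),f(298,490,.04); print('arm',np.degrees(np.arctan2(*(a-b)[1::-1])),a,b)
u=f(297.5,108,.046);h=onz(c,*e[0],.044); print('btn',u,np.degrees(np.arctan2(*(u-h)[1::-1])),np.linalg.norm((u-h)[:2]))
```

```text
hub top ((262.8589782714844, 145.469970703125), (36.21683120727539, 37.04960632324219), 71.70215606689453) [0.47744086 0.27882894 0.044     ] 0.04396945088532121
arm 15.820118192799612 [0.56538507 0.30333029 0.04      ] [0.5000878  0.28482826 0.04      ]
btn [0.58303299 0.30842208 0.046     ] 15.656008126870583 0.10966061981807394
```

Run:
```python
from h import *
plan(cur(),[(.4773,.2787,.1,15.7),(.4773,.2787,.014,15.7)])
```

```text
[0.365, 0.057, 0.885, 0.0, 0.0, -0.016] 1 of 1 rows>= 1.9 to [ 0.477  0.279  0.1   15.7  ]
[0.0, 0.0, 0.86, 0.0, 0.0, -0.0] 1 of 1 rows>= 1.7 to [4.77e-01 2.79e-01 1.40e-02 1.57e+01]
```

>>> step_arm:
  steps:
    - [[0.3, 0.05, 0.3, 0, 0, -0.016], [0.365, 0.057, 0.6, 0, 0, -0.016], [0.365, 0.057, 0.885, 0, 0, -0.016], [0.365, 0.057, 0.885, 0, 0, -0.016]]

```text
clock: 4.85
tool_pos: [0.4756, 0.2757, 0.097]
orientation: [179.8, 0.3, 15.6]
force: [-1.6, -0.2, 0.3]
opening: 0.0876
gripper_force: 0.0
```

>>> step_arm:
  steps:
    - [[0, 0, 0.3, 0, 0, 0], [0, 0, 0.6, 0, 0, 0], [0, 0, 0.86, 0, 0, 0], [0, 0, 0.86, 0, 0, 0], [0, 0, 0.86, 0, 0, 0]]

```text
clock: 5.35
tool_pos: [0.4775, 0.2789, 0.0157]
orientation: [-180.0, -0.1, 15.7]
force: [0.3, -0.5, 0.9]
opening: 0.0875
gripper_force: 0.0
```

>>> step_arm:
  steps:
    - [[0, 0, 0, 0, 0, 0], [0, 0, 0, 0, 0, 0], [0, 0, 0, 0, 0, 0], [0, 0, 0, 0, 0, 0], [0, 0, 0, 0, 0, 0], [0, 0, 0, 0, 0, 0], [0, 0, 0, 0, 0, 0], [0, 0, 0, 0, 0, 0]]
  jaw: 255

```text
clock: 6.15
tool_pos: [0.4764, 0.2786, 0.014]
orientation: [180.0, 0.0, 15.8]
force: [-0.6, -0.0, 1.3]
opening: 0.0395
gripper_force: 30.0
```

Run:
```python
from h import *
o=get_obs(); print(cur(),o['opening'],o['gripper_force'],o['joint_pos'].round(1))
```

```text
[np.float64(0.4764), np.float64(0.2786), np.float64(0.014), 15.77] 0.039469669725813936 30.000317227095366 [ 50.7  22.4 -29.1   0.  -38.5  55.1]
```

Run:
```python
from h import *
plan(cur(),[(.4764,.2786,.11,15.8),(.50,.25,.2,-5),(.5765,.0055,.235,-150.9)])
```

```text
[0.0, 0.0, -0.96, 0.0, 0.0, -0.001] 1 of 1 rows>= 1.9 to [ 0.476  0.279  0.11  15.8  ]
[0.149, 0.339, -0.9, 0.0, 0.0, 0.726] 1 of 1 rows>= 2.4 to [ 0.5   0.25  0.2  -5.  ]
[0.163, 0.395, -0.058, 0.0, 0.0, 0.849] 1 of 6 rows>= 2.9 to [  0.513   0.209   0.206 -29.317]
[0.311, 0.293, -0.058, 0.0, 0.0, 0.849] 1 of 5 rows>= 2.9 to [  0.526   0.168   0.212 -53.633]
[0.404, 0.139, -0.058, 0.0, 0.0, 0.849] 1 of 4 rows>= 2.9 to [  0.538   0.128   0.218 -77.95 ]
[0.425, -0.04, -0.058, 0.0, 0.0, 0.849] 1 of 3 rows>= 2.9 to [ 5.51000e-01  8.70000e-02  2.23000e-01 -1.02267e+02]
[0.371, -0.211, -0.058, 0.0, 0.0, 0.849] 1 of 2 rows>= 2.9 to [ 5.64000e-01  4.60000e-02  2.29000e-01 -1.26583e+02]
[0.251, -0.345, -0.058, 0.0, 0.0, 0.849] 1 of 1 rows>= 2.9 to [ 5.760e-01  5.000e-03  2.350e-01 -1.509e+02]
```

>>> step_arm:
  steps:
    - [[0, 0, -0.3, 0, 0, 0], [0, 0, -0.6, 0, 0, 0], [0, 0, -0.96, 0, 0, 0]]

```text
clock: 6.45
tool_pos: [0.4754, 0.2778, 0.1097]
orientation: [179.9, 0.2, 15.7]
force: [0.5, 0.5, -3.6]
opening: 0.0391
gripper_force: 30.0
```

>>> step_arm:
  steps:
    - [[0.03, 0.1, -0.4, 0, 0, 0.2], [0.1, 0.2, -0.8, 0, 0, 0.4], [0.15, 0.34, -1, 0, 0, 0.6], [0.15, 0.34, -1, 0, 0, 0.73]]

```text
clock: 6.85
tool_pos: [0.5019, 0.25, 0.2134]
orientation: [-179.8, -0.2, -5.4]
force: [0.4, 0.2, -3.4]
opening: 0.0392
gripper_force: 30.0
```

>>> step_arm:
  steps:
    - [[0.04, 0.1, -0.01, 0, 0, 0.22], [0.08, 0.2, -0.03, 0, 0, 0.45], [0.12, 0.3, -0.05, 0, 0, 0.67], [0.16, 0.4, -0.06, 0, 0, 0.85]]

```text
clock: 7.25
tool_pos: [0.5121, 0.2082, 0.2154]
orientation: [179.9, 0.1, -29.8]
force: [0.2, -0.9, -2.5]
opening: 0.0393
gripper_force: 30.0
```

>>> step_arm:
  steps:
    - [[0.08, 0.07, -0.01, 0, 0, 0.22], [0.16, 0.15, -0.03, 0, 0, 0.45], [0.24, 0.22, -0.05, 0, 0, 0.67], [0.31, 0.29, -0.06, 0, 0, 0.85]]

```text
clock: 7.65
tool_pos: [0.5248, 0.1677, 0.2214]
orientation: [179.9, 0.0, -54.1]
force: [-0.3, -0.2, -4.1]
opening: 0.0394
gripper_force: 30.0
```

>>> step_arm:
  steps:
    - [[0.1, 0.03, -0.01, 0, 0, 0.22], [0.2, 0.07, -0.03, 0, 0, 0.45], [0.3, 0.1, -0.05, 0, 0, 0.67], [0.4, 0.14, -0.06, 0, 0, 0.85]]

```text
clock: 8.05
tool_pos: [0.5371, 0.1272, 0.2274]
orientation: [179.9, 0.0, -78.5]
force: [0.0, -0.0, -2.5]
opening: 0.0392
gripper_force: 30.0
```

>>> step_arm:
  steps:
    - [[0.1, -0.01, -0.01, 0, 0, 0.22], [0.2, -0.02, -0.03, 0, 0, 0.45], [0.3, -0.03, -0.05, 0, 0, 0.67], [0.42, -0.04, -0.06, 0, 0, 0.85]]

```text
clock: 8.45
tool_pos: [0.5496, 0.0871, 0.2334]
orientation: [179.9, -0.0, -102.8]
force: [-0.1, -0.4, -2.6]
opening: 0.0392
gripper_force: 30.0
```

Run:
```python
from h import *
o=get_obs(); print(cur(),o['clock'],o['opening'],o['gripper_force'],o['joint_pos'].round(1),o['force'])
plan(cur(),[(.5765,.0055,.235,-150.9)])
```

```text
[np.float64(0.5496), np.float64(0.0871), np.float64(0.2334), -102.8] 8.45 0.039178701842743455 29.996713511645794 [ 29.1   9.2 -13.8  -0.  -67.1 -41.9] [-0.10875146 -0.39740809 -2.63659998]
[0.368, -0.222, -0.008, 0.0, 0.0, 0.84] 1 of 2 rows>= 2.8 to [ 5.6300e-01  4.6000e-02  2.3400e-01 -1.2685e+02]
[0.246, -0.352, -0.008, 0.0, 0.0, 0.84] 1 of 1 rows>= 2.8 to [ 5.760e-01  5.000e-03  2.350e-01 -1.509e+02]
```

>>> step_arm:
  steps:
    - [[0.1, -0.05, 0, 0, 0, 0.22], [0.2, -0.1, 0, 0, 0, 0.45], [0.3, -0.16, 0, 0, 0, 0.67], [0.37, -0.22, 0, 0, 0, 0.84]]

```text
clock: 8.85
tool_pos: [0.5628, 0.0459, 0.2332]
orientation: [179.9, -0.1, -126.9]
force: [-0.0, 0.4, -3.2]
opening: 0.0394
gripper_force: 30.0
```

>>> step_arm:
  steps:
    - [[0.06, -0.09, 0, 0, 0, 0.22], [0.12, -0.18, 0, 0, 0, 0.45], [0.18, -0.27, 0, 0, 0, 0.67], [0.25, -0.35, 0, 0, 0, 0.84], [0.25, -0.35, 0, 0, 0, 0.84], [0.25, -0.35, 0, 0, 0, 0.84]]

```text
clock: 9.45
tool_pos: [0.5762, 0.0056, 0.2334]
orientation: [180.0, -0.1, -150.6]
force: [0.2, -0.5, -3.7]
opening: 0.0391
gripper_force: 30.0
```

Run:
```python
from h import *
print(cur(),get_obs()['clock'])
im,d,c=shot("wrist"); np.savez('w4.npz',im=im,d=d,K=c[0],R=c[1],t=c[2])
im2,_,c2=shot("scene"); u,v=proj(c2,[.5765,.0055,.18]).astype(int)
g=cv2.resize(im2[v-50:v+50,u-65:u+65],(499,384),interpolation=cv2.INTER_CUBIC)
x=np.zeros((384,800,3),np.uint8); x[:,:499]=g; x[:300,500:]=cv2.resize(im,(400,300))[:,50:350]
cv2.imwrite('pics/w4.png',x[:,:,::-1]); print(u-65,v-50)
```

```text
[np.float64(0.5762), np.float64(0.0056), np.float64(0.2334), -150.6] 9.45
191 136
```

View pics/w4.png

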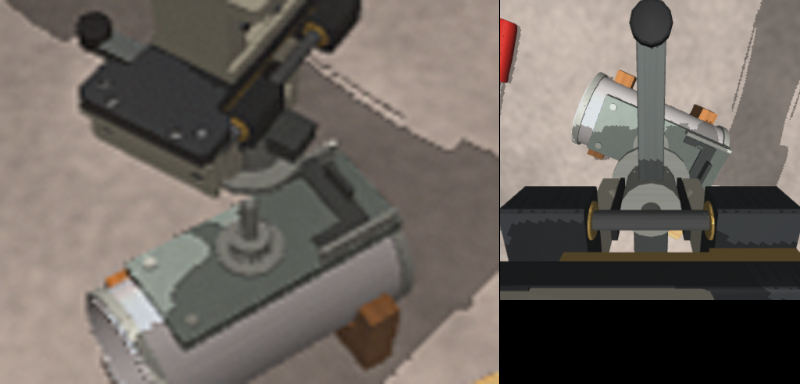

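Run:
```python
from h import *
from scipy.optimize import least_squares
z=np.load('w4.npz'); c=(z['K'],z['R'],z['t']); im=z['im']; P=pts(c,z['d']); gr=im.astype(int).mean(2)
T=np.array([.5762,.0056,.2334]); zt=.2634; yw=np.radians(-150.6); ex=np.array([np.cos(yw),np.sin(yw)]); ey=np.array([-ex[1],ex[0]])
W=P[...,:2]-T[:2]; X=W@ex; Y=W@ey; zz=P[...,2]
m=(abs(zz-zt)<.003)&(abs(X)<.03)&(abs(Y)<.03)&(z['d']>0); print(m.sum(),np.median(zz[m]))
# front (arm side) arc and edges: per image column, uppermost hub pixel
def line(v):
    uu=np.where(m[v])[0]; return uu
p=[]
for u in range(200,320):
    vv=np.where(m[:,u])[0]
    if len(vv)>2: q=onz(c,u,vv.min()-.5,zt)[:2]-T[:2]; p.append((u,vv.min(),round(q@ex*1e3,1),round(q@ey*1e3,1)))
for r in p[::4]: print(r)
a=(abs(zz-(zt-.004))<.004)&(X>.03)&(X<.09)&(abs(Y)<.02)
for x0 in(.04,.06,.08):
    b=a&(abs(X-x0)<.004); print('arm',x0,((Y[b].min()+Y[b].max())/2*1e3).round(2),np.median(zz[b]).round(4))
# dark bore
b=m&(gr<gr[m].mean()-25); print('dark',b.sum(),X[b].mean(),Y[b].mean())
```

```text
2555 0.26335161241927224
(200, np.int64(247), np.float64(12.2), np.float64(28.1))
(204, np.int64(248), np.float64(11.6), np.float64(26.2))
(211, np.int64(249), np.float64(11.1), np.float64(22.8))
(215, np.int64(250), np.float64(10.5), np.float64(20.8))
(219, np.int64(260), np.float64(4.9), np.float64(19.0))
(223, np.int64(250), np.float64(10.5), np.float64(16.8))
(227, np.int64(244), np.float64(13.8), np.float64(14.8))
(231, np.int64(242), np.float64(14.9), np.float64(12.8))
(235, np.int64(239), np.float64(16.5), np.float64(10.8))
(239, np.int64(236), np.float64(18.2), np.float64(8.8))
(243, np.int64(224), np.float64(24.5), np.float64(6.7))
(247, np.int64(222), np.float64(25.6), np.float64(4.8))
(251, np.int64(218), np.float64(27.7), np.float64(2.9))
(255, np.int64(232), np.float64(20.3), np.float64(1.0))
(259, np.int64(229), np.float64(21.9), np.float64(-1.0))
(263, np.int64(232), np.float64(20.3), np.float64(-2.9))
(267, np.int64(234), np.float64(19.2), np.float64(-4.9))
(271, np.int64(226), np.float64(23.5), np.float64(-6.8))
(275, np.int64(237), np.float64(17.6), np.float64(-8.8))
(279, np.int64(239), np.float64(16.5), np.float64(-10.8))
(283, np.int64(242), np.float64(14.9), np.float64(-12.8))
(287, np.int64(246), np.float64(12.7), np.float64(-14.8))
(291, np.int64(252), np.float64(9.4), np.float64(-16.9))
(295, np.int64(253), np.float64(8.8), np.float64(-18.9))
(299, np.int64(250), np.float64(10.5), np.float64(-20.9))
(303, np.int64(251), np.float64(9.9), np.float64(-22.9))
(309, np.int64(247), np.float64(12.1), np.float64(-25.7))
(313, np.int64(247), np.float64(12.1), np.float64(-27.7))
(317, np.int64(249), np.float64(11.0), np.float64(-29.8))
arm 0.04 0.2 0.2594
arm 0.06 -0.0 0.2594
arm 0.08 0.04 0.2595
dark 470 0.011128341510258164 0.00020930556804789175
```

>>> step_arm:
  steps:
    - [[0, 0, 0.15, 0, 0, 0], [0, 0, 0.3, 0, 0, 0], [0, 0, 0.42, 0, 0, 0], [0, 0, 0.48, 0, 0, 0], [0, 0, 0.54, 0, 0, 0], [0, 0, 0.6, 0, 0, 0], [0, 0, 0.66, 0, 0, 0], [0, 0, 0.72, 0, 0, 0], [0, 0, 0.72, 0, 0, 0], [0, 0, 0.72, 0, 0, 0]]

```text
clock: 10.55
tool_pos: [0.5759, 0.0054, 0.1616]
orientation: [180.0, -0.1, -150.7]
force: [-2.4, -2.0, -4.0]
opening: 0.0393
gripper_force: 30.0
```

Run:
```python
from h import *
o=get_obs(); print(cur(),o['clock'],o['force'],o['moment'],o['opening'])
```

```text
[np.float64(0.5759), np.float64(0.0054), np.float64(0.1616), -150.69] 10.55 [-2.39584508 -1.99772394 -4.01144056] [-0.39501578  0.79149066  0.04370942] 0.039312762878765735
```

>>> step_arm:
  steps:
    - [[0.007, 0, 0.04, 0, 0, 0], [0.007, 0, 0.08, 0, 0, 0], [0.007, 0, 0.11, 0, 0, 0], [0.007, 0, 0.13, 0, 0, 0], [0.007, 0, 0.15, 0, 0, 0], [0.007, 0, 0.17, 0, 0, 0], [0.007, 0, 0.17, 0, 0, 0]]

```text
clock: 11.25
tool_pos: [0.5758, 0.0052, 0.1446]
orientation: [180.0, -0.0, -150.7]
force: [-2.4, -1.8, -3.6]
opening: 0.0392
gripper_force: 30.0
```

>>> step_arm:
  steps:
    - [[0.01, 0, 0.02, 0, 0, 0], [0.01, 0, 0.04, 0, 0, 0], [0.01, 0, 0.06, 0, 0, 0], [0.01, 0, 0.07, 0, 0, 0], [0.01, 0, 0.08, 0, 0, 0], [0.01, 0, 0.08, 0, 0, 0]]

```text
clock: 11.85
tool_pos: [0.5752, 0.0048, 0.1369]
orientation: [180.0, 0.0, -150.7]
force: [-0.4, 0.0, -2.9]
opening: 0.0394
gripper_force: 30.0
```

>>> step_arm:
  steps:
    - [[0, 0, 0.006, 0, 0, 0], [0, 0, 0.012, 0, 0, 0], [0, 0, 0.012, 0, 0, 0], [0, 0, 0.012, 0, 0, 0]]

```text
clock: 12.25
tool_pos: [0.5753, 0.0048, 0.1361]
orientation: [-180.0, 0.0, -150.7]
force: [-0.4, 0.7, -0.6]
opening: 0.0396
gripper_force: 30.0
```

Run:
```python
from h import *
o=get_obs(); print(cur(),o['clock'],o['force'],o['moment'],o['opening'])
```

```text
[np.float64(0.5753), np.float64(0.0048), np.float64(0.1361), -150.67] 12.25 [-0.40052433  0.74693456 -0.60901124] [ 0.13934011  0.25267229 -0.00826226] 0.03960579255700097
```

>>> step_arm:
  steps:
    - [[0, 0, 0, 0, 0, -0.15], [0, 0, 0, 0, 0, -0.3], [0, 0, 0, 0, 0, -0.45], [0, 0, 0, 0, 0, -0.6], [0, 0, 0, 0, 0, -0.75], [0, 0, 0, 0, 0, -0.87], [0, 0, 0, 0, 0, -0.87]]

```text
clock: 12.95
tool_pos: [0.5748, 0.0043, 0.1361]
orientation: [180.0, -0.0, -125.7]
force: [-2.4, -1.2, 1.6]
opening: 0.0392
gripper_force: 30.0
```

Run:
```python
from h import *
o=get_obs(); print(cur(),o['clock'],o['force'],o['moment'],o['opening'])
```

```text
[np.float64(0.5748), np.float64(0.0043), np.float64(0.1361), -125.71] 12.95 [-2.40744192 -1.22233141  1.56674526] [-0.7072266   0.91842684 -0.0442343 ] 0.03920121579934667
```

>>> step_arm:
  steps:
    - [[0, 0, 0, 0, 0, -0.15], [0, 0, 0, 0, 0, -0.3], [0, 0, 0, 0, 0, -0.45], [0, 0, 0, 0, 0, -0.6], [0, 0, 0, 0, 0, -0.75], [0, 0, 0, 0, 0, -0.87], [0, 0, 0, 0, 0, -0.87]]

```text
clock: 13.65
tool_pos: [0.5751, 0.0041, 0.1361]
orientation: [-180.0, -0.0, -100.9]
force: [-0.1, -4.5, 1.2]
opening: 0.0395
gripper_force: 30.0
```

>>> step_arm:
  steps:
    - [[0, 0, 0, 0, 0, -0.12], [0, 0, 0, 0, 0, -0.24], [0, 0, 0, 0, 0, -0.36], [0, 0, 0, 0, 0, -0.48], [0, 0, 0, 0, 0, -0.48]]

```text
clock: 14.15
tool_pos: [0.5754, 0.0041, 0.1361]
orientation: [-180.0, -0.0, -87.2]
force: [0.4, -4.7, 0.1]
opening: 0.0392
gripper_force: 30.0
```

Run:
```python
from h import *
o=get_obs(); print(cur(),o['clock'],o['force'],o['moment'],o['opening'])
```

```text
[np.float64(0.5754), np.float64(0.0041), np.float64(0.1361), -87.16] 14.15 [ 0.42222248 -4.69913289  0.08743169] [-1.84493504  0.14659523 -0.05050638] 0.039216127193332166
```

>>> step_arm:
  steps:
    - [[0, 0, 0, 0, 0, -0.06], [0, 0, 0, 0, 0, -0.12], [0, 0, 0, 0, 0, -0.18], [0, 0, 0, 0, 0, -0.18]]

```text
clock: 14.55
tool_pos: [0.5755, 0.0042, 0.1361]
orientation: [-180.0, -0.0, -82.1]
force: [0.5, -5.5, 0.4]
opening: 0.0394
gripper_force: 30.0
```

Run:
```python
from h import *
o=get_obs(); print(cur(),o['clock'],o['force'],o['moment'],o['opening'])
```

```text
[np.float64(0.5755), np.float64(0.0042), np.float64(0.1361), -82.07] 14.55 [ 0.46979916 -5.46902124  0.43692037] [-1.94824052 -0.07721145 -0.03237072] 0.03940152780180482
```

>>> step_arm:
  steps:
    - [[0, 0, 0, 0, 0, -0.05], [0, 0, 0, 0, 0, -0.1], [0, 0, 0, 0, 0, -0.15], [0, 0, 0, 0, 0, -0.15]]

```text
clock: 14.95
tool_pos: [0.5756, 0.0042, 0.1361]
orientation: [-180.0, -0.0, -77.8]
force: [0.2, -5.1, -0.7]
opening: 0.0393
gripper_force: 30.0
```

Run:
```python
from h import *
o=get_obs(); print(cur(),o['clock'],o['force'],o['moment'],o['opening'])
im,d,c=shot("wrist"); T=o['tool_pos']; yw=np.radians(o['orientation'][2]); ex=np.array([np.cos(yw),np.sin(yw)]); ey=np.array([-ex[1],ex[0]])
P=pts(c,d); W=P[...,:2]-T[:2]; X=W@ex; Y=W@ey
a=(abs(P[...,2]-T[2]-.026)<.004)&(X>.03)&(X<.1)&(abs(Y)<.03)
for x0 in(.04,.06,.08):
    b=a&(abs(X-x0)<.004); print('arm',x0,((Y[b].min()+Y[b].max())/2*1e3).round(2),np.median(P[b][:,2]).round(4))
```

```text
[np.float64(0.5756), np.float64(0.0042), np.float64(0.1361), -77.78] 14.95 [ 0.16253643 -5.08300832 -0.74407544] [-1.93987511 -0.18829056 -0.045873  ] 0.0393261200393113
arm 0.04 0.62 0.1623
arm 0.06 0.63 0.1623
arm 0.08 0.66 0.1623
```

>>> step_arm:
  steps:
    - [[0, 0, 0, 0, 0, -0.05], [0, 0, 0, 0, 0, -0.1], [0, 0, 0, 0, 0, -0.15], [0, 0, 0, 0, 0, -0.2], [0, 0, 0, 0, 0, -0.2]]

```text
clock: 15.5
tool_pos: [0.5757, 0.0041, 0.1362]
orientation: [-180.0, -0.1, -72.1]
force: [2.0, -5.2, 1.3]
opening: 0.0394
gripper_force: 30.0
```

```bash
cat > arm.py <<'E'
from h import *
o=get_obs(); print(cur(),o['clock'],o['force'].round(2),o['moment'].round(3))
im,d,c=shot("wrist"); T=o['tool_pos']; yw=np.radians(o['orientation'][2]); ex=np.array([np.cos(yw),np.sin(yw)]); ey=np.array([-ex[1],ex[0]])
P=pts(c,d); W=P[...,:2]-T[:2]; X=W@ex; Y=W@ey
a=(abs(P[...,2]-.162)<.004)&(X>.03)&(X<.1)&(abs(Y)<.05)
for x0 in(.04,.06,.08):
    b=a&(abs(X-x0)<.004); print('arm',x0,((Y[b].min()+Y[b].max())/2*1e3).round(2),np.median(P[b][:,2]).round(4))
E
python3 arm.py
```

```text
[np.float64(0.5757), np.float64(0.0041), np.float64(0.1362), -72.08] 15.5 [ 1.96 -5.19  1.26] [-2.211 -0.22  -0.373]
arm 0.04 0.47 0.1625
arm 0.06 0.21 0.1627
arm 0.08 0.22 0.1628
```

>>> step_arm:
  steps:
    - [[0, 0, 0, 0, 0, 0], [0, 0, 0, 0, 0, 0], [0, 0, 0, 0, 0, 0], [0, 0, 0, 0, 0, 0], [0, 0, 0, 0, 0, 0], [0, 0, 0, 0, 0, 0]]
  jaw: 0

```text
clock: 16.15
tool_pos: [0.5752, 0.0049, 0.1359]
orientation: [-180.0, 0.0, -71.9]
force: [0.7, -0.1, 1.0]
opening: 0.0822
gripper_force: 0.0
```

>>> step_arm:
  steps:
    - [[0, 0, -0.1, 0, 0, 0], [0, 0, -0.3, 0, 0, 0], [0, 0, -0.6, 0, 0, 0], [0, 0, -0.9, 0, 0, 0], [0, 0, -0.9, 0, 0, 0]]

```text
clock: 16.65
tool_pos: [0.5776, 0.005, 0.2314]
orientation: [-179.5, -0.1, -71.9]
force: [-0.3, 0.3, 0.2]
opening: 0.0879
gripper_force: 0.0
```

>>> step_arm:
  steps:
    - [[-0.3, 0, 0, 0, 0, 0.1], [-0.6, 0, 0, 0, 0, 0.2], [-0.9, -0.3, 0, 0, 0, 0.3], [-0.9, -0.3, 0, 0, 0, 0.43], [-0.9, -0.3, 0, 0, 0, 0.43]]
  jaw: 255

```text
clock: 17.15
tool_pos: [0.5757, 0.1006, 0.2258]
orientation: [180.0, -0.0, -84.2]
force: [0.1, -0.1, 0.1]
opening: 0.0533
gripper_force: 0.0
```

```bash
python3 arm.py
python3 - <<'E'
from h import *
im,d,c=shot("wrist"); np.savez('w5.npz',im=im,d=d,K=c[0],R=c[1],t=c[2])
b,_,c2=shot("top"); u,v=proj(c2,[.57,.0,.15]).astype(int); print(u,v)
x=np.zeros((384,800,3),np.uint8); x[:,:400]=cv2.resize(im,(400,300))[0:300].repeat(1,0) if 0 else np.vstack([cv2.resize(im,(400,300)),np.zeros((84,400,3),np.uint8)])
x[:,400:]=cv2.resize(b[v-48:v+48,u-50:u+50],(400,384),interpolation=cv2.INTER_CUBIC)
cv2.imwrite('pics/w5.png',x[:,:,::-1]); print(cur())
E
```

```text
[np.float64(0.5757), np.float64(0.1006), np.float64(0.2258), -84.19] 17.15 [ 0.09 -0.09  0.12] [-0.043  0.152  0.031]
259 180
[np.float64(0.5754), np.float64(0.0992), np.float64(0.226), -84.14]Traceback (most recent call last):
  File "arm.py", line 7, in <module>
    b=a&(abs(X-x0)<.004); print('arm',x0,((Y[b].min()+Y[b].max())/2*1e3).round(2),np.median(P[b][:,2]).round(4))
                                           ~~~~~~~~^^
    return umr_minimum(a, axis, None, out, keepdims, initial, where)
ValueError: zero-size array to reduction operation minimum which has no identity
```

View pics/w5.png

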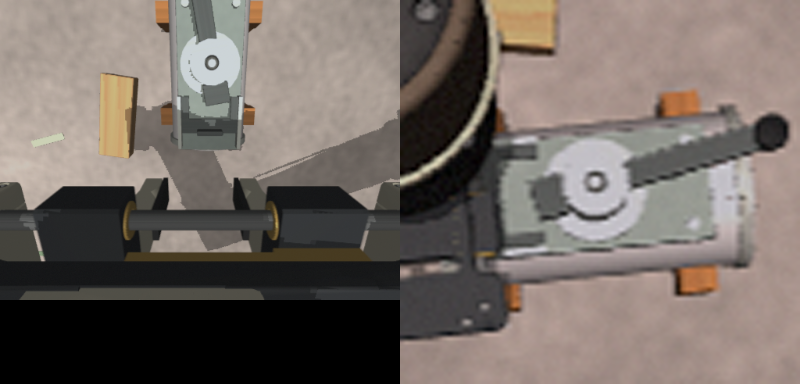

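Run:
```python
from h import *
z=np.load('w5.npz'); c=(z['K'],z['R'],z['t']); d=z['d']; P=pts(c,d); P[d<=0]=9
S=np.array([.5762,.0055]); W=P[...,:2]-S; r=np.hypot(W[...,0],W[...,1]); Z=P[...,2]; gr=z['im'].mean(2)
def rep(n,m): print(n,m.sum(),np.percentile(Z[m],[10,50,90]).round(4))
rep('plate',(abs(Z-.118)<.006)&(r>.04)&(r<.06)); rep('flange',(abs(Z-.128)<.006)&(r>.023)&(r<.03)); rep('hub',(abs(Z-.166)<.006)&(r<.018)&(r>.009)); rep('arm',(abs(Z-.162)<.006)&(r<.1)&(r>.03))
# plate yaw via min-area rect of plate-height points; arm yaw via PCA
import cv2
m=(abs(Z-.118)<.003)&(r<.14)
R=cv2.minAreaRect((W[m]*1e3).astype(np.float32)); print('plate rect',R)
pm=m&(gr>0)
# side edges: per-slice extremes along approx duct y
th=np.radians(5.5); ex=np.array([np.cos(th),np.sin(th)]); ey=np.array([-ex[1],ex[0]])
X=W@ex;Y=W@ey
L=[];H=[];ys=np.arange(-.06,.06,.004)
for y in ys:
    s=m&(abs(Y-y)<.002); L.append(X[s].min() if s.sum() else np.nan);H.append(X[s].max() if s.sum() else np.nan)
L,H=np.array(L),np.array(H); print((L*1e3).round(1),(H*1e3).round(1))
a=(abs(Z-.162)<.003)&(r<.1)&(r>.03)&(Y<0)
A=W[a]-W[a].mean(0); v=np.linalg.svd(A,full_matrices=False)[2][0]; v*=-np.sign(v[1]); print('arm yaw',np.degrees(np.arctan2(v[1],v[0])))
```

```text
plate 3336 [0.1171 0.118  0.119 ]
flange 1104 [0.1272 0.1282 0.1291]
hub 1642 [0.1652 0.1662 0.167 ]
arm 1202 [0.1613 0.1622 0.1632]
plate rect ((-1.692392349243164, 17.226837158203125), (72.2044677734375, 160.81341552734375), 5.893921375274658)
[-34.8 -35.3 -35.7 -35.6 -35.2 -35.3 -35.7 -35.1 -35.3 -35.9 -34.9 -35.4
 -35.7 -35.8 -35.2 -35.5 -35.8 -36.  -35.2 -35.6 -36.2 -35.9 -35.4 -35.4
 -24.1 -24.4 -24.6 -24.9 -24.6 -24.1] [36.4 36.3 35.8 35.9 36.  36.1 36.3 36.4 35.6 35.7 35.8 35.9 36.1 36.2
 36.  35.4 35.5 35.8 35.7 35.9 35.9 36.  35.1 35.9 22.7 22.8 22.8 22.8
 22.9 22.9]
arm yaw -67.87980493624396
```

>>> step_arm:
  steps:
    - [[-0.03, 0.04, 0.1, 0, 0.2, 0], [-0.03, 0.04, 0.2, 0, 0.42, 0], [-0.03, 0.04, 0.3, 0, 0.42, 0], [-0.03, 0.04, 0.4, 0, 0.42, 0], [-0.03, 0.04, 0.5, 0, 0.42, 0], [-0.03, 0.04, 0.6, 0, 0.42, 0], [-0.03, 0.04, 0.7, 0, 0.42, 0], [-0.03, 0.04, 0.8, 0, 0.42, 0], [-0.03, 0.04, 0.88, 0, 0.42, 0], [-0.03, 0.04, 0.88, 0, 0.42, 0]]
  jaw: 255

```text
clock: 18.3
tool_pos: [0.5708, 0.1017, 0.1365]
orientation: [179.9, -12.1, -84.2]
force: [-0.4, -1.1, 0.6]
opening: 0.0002
gripper_force: 0.0
```

```bash
cat > st.py <<'E'
from h import *
o=get_obs(); th=np.radians(5.7); ex=np.array([np.cos(th),np.sin(th)]); ey=np.array([-ex[1],ex[0]])
w=o['tool_pos'][:2]-[.5765,.0055]; F=o['force']
print('seat xy mm',(w@ex*1e3).round(1),(w@ey*1e3).round(1),'z',o['tool_pos'][2].round(4),'F seat',(F[:2]@ex).round(2),(F[:2]@ey).round(2),F[2].round(2),o['opening'].round(4),o['clock'],o['orientation'].round(1))
E
python3 st.py
```

```text
Traceback (most recent call last):
  File "st.py", line 4, in <module>
    print('seat xy mm',(w@ex*1e3).round(1),(w@ey*1e3).round(1),'z',o['tool_pos'][2].round(4),'F seat',(F[:2]@ex).round(2),(F[:2]@ey).round(2),F[2].round(2),o['opening'].round(4),o['clock'],o['orientation'].round(1))
                                                                                                                                                            ^^^^^^^^^^^^^^^^^^
AttributeError: 'float' object has no attribute 'round'
```

>>> step_arm:
  steps:
    - [[0.05, 0, 0.01, 0, 0, 0], [0.1, 0, 0.02, 0, 0, 0], [0.15, 0, 0.03, 0, 0, 0], [0.2, 0, 0.04, 0, 0, 0], [0.25, 0, 0.05, 0, 0, 0], [0.29, 0, 0.06, 0, 0, 0], [0.29, 0, 0.06, 0, 0, 0]]

```text
clock: 19.0
tool_pos: [0.5744, 0.0721, 0.1382]
orientation: [-180.0, -12.0, -84.2]
force: [0.1, -0.3, 0.1]
opening: 0.0003
gripper_force: 0.0
```

```bash
sed -i "s/o\['opening'\].round(4)/o['opening']/" st.py; python3 st.py
```

```text
seat xy mm 4.5 66.5 z 0.1382 F seat 0.08 -0.27 0.07 0.0002857666704326919 19.0 [-180.   -12.   -84.2]
```

```bash
cat > tab.py <<'E'
from h import *
th=np.radians(5.7); ex=np.array([np.cos(th),np.sin(th)]); ey=np.array([-ex[1],ex[0]])
im,d,c=shot("wrist"); P=pts(c,d); P[d<=0]=9; W=P[...,:2]-[.5765,.0055]; X=W@ex; Y=W@ey; Z=P[...,2]
m=(abs(Z-.147)<.002)&(abs(X)<.02)&(Y>.03)&(Y<.09); print('tab top',m.sum(), np.percentile(Y[m],[5,50,95]).round(4) if m.any() else '', np.percentile(X[m],[5,95]).round(4) if m.any() else '')
m=(abs(Z-.134)<.0015)&(abs(abs(X)-.027)<.003)&(Y>-.03)&(Y<.09)
print('prongs',m.sum(),np.percentile(Y[m],[2,50,98]).round(4) if m.any() else '')
cv2.imwrite('pics/w6.png',im[:,:,::-1])
E
python3 tab.py
```

```text
tab top 562 [0.0519 0.0547 0.0582] [-0.012   0.0149]
prongs 1261 [0.0175 0.0364 0.0561]
```

View pics/w6.png

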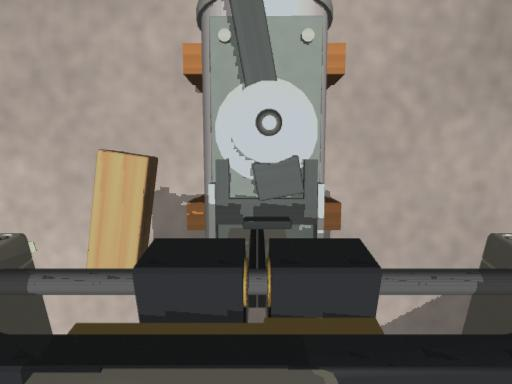

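>>> step_arm:
  steps:
    - [[0.03, 0, 0.007, 0, 0, 0], [0.06, 0, 0.013, 0, 0, 0], [0.09, 0, 0.02, 0, 0, 0], [0.12, 0, 0.026, 0, 0, 0], [0.15, 0, 0.032, 0, 0, 0], [0.16, 0, 0.035, 0, 0, 0], [0.16, 0, 0.035, 0, 0, 0]]

```text
clock: 19.75
tool_pos: [0.576, 0.0561, 0.138]
orientation: [180.0, -12.0, -84.2]
force: [-0.1, -0.2, -0.8]
opening: 0.0004
gripper_force: 0.0
```

```bash
python3 st.py; python3 tab.py
```

```text
seat xy mm 4.6 50.4 z 0.138 F seat -0.07 -0.15 -0.82 0.0003609301756771625 19.75 [180.  -12.  -84.2]
tab top 287 [0.0361 0.0402 0.0427] [-0.0112  0.0172]
prongs 1250 [0.0015 0.021  0.0402]
```

>>> step_arm:
  steps:
    - [[0.01, 0, 0.002, 0, 0, 0], [0.02, 0, 0.004, 0, 0, 0], [0.03, 0, 0.006, 0, 0, 0], [0.03, 0, 0.006, 0, 0, 0]]

```text
clock: 20.2
tool_pos: [0.5763, 0.0548, 0.138]
orientation: [-180.0, -11.9, -84.2]
force: [-4.3, 7.4, 1.7]
opening: 0.0004
gripper_force: 4.3
```

```bash
python3 st.py; python3 tab.py
```

```text
seat xy mm 4.7 49.1 z 0.138 F seat -3.53 7.76 1.74 0.00037689116823895496 20.2 [-180.   -11.9  -84.2]
tab top 214 [0.035  0.0388 0.0412] [-0.0079  0.0184]
prongs 1235 [0.0008 0.0196 0.0388]
```

>>> step_arm:
  steps:
    - [[0.01, 0, 0.002, 0, 0, 0], [0.02, 0, 0.004, 0, 0, 0], [0.02, 0, 0.004, 0, 0, 0], [0.02, 0, 0.004, 0, 0, 0]]

```text
clock: 20.65
tool_pos: [0.5765, 0.0545, 0.138]
orientation: [-179.9, -11.8, -84.2]
force: [-9.6, 17.5, 3.6]
opening: -0.0001
gripper_force: 9.1
```

```bash
python3 st.py; python3 tab.py
```

```text
seat xy mm 4.8 48.8 z 0.138 F seat -7.85 18.39 3.6 -7.133771336970791e-05 20.65 [-179.9  -11.8  -84.2]
tab top 199 [0.0349 0.0383 0.0412] [0.0049 0.0179]
prongs 1234 [0.0005 0.0199 0.0392]
```

>>> step_arm:
  steps:
    - [[-0.1, 0, -0.02, 0, 0, 0], [-0.3, 0, -0.06, 0, 0, 0], [-0.39, 0, -0.08, 0, 0, 0], [-0.35, 0, -0.3, 0, -0.1, 0], [-0.3, 0, -0.6, 0, -0.3, 0], [-0.25, 0, -0.8, 0, -0.42, 0], [-0.25, 0, -0.8, 0, -0.42, 0], [-0.25, 0, -0.8, 0, -0.42, 0]]

```text
clock: 21.5
tool_pos: [0.5726, 0.0916, 0.2115]
orientation: [-179.9, -0.0, -84.3]
force: [-0.1, 0.3, -1.0]
opening: 0.0002
gripper_force: 0.0
```

```bash
python3 st.py; python3 tab.py
python3 - <<'E'
from h import *
im=cv2.imread('pics/w6.png'); c=cam("wrist"); np.savez('w7.npz',K=c[0],R=c[1],t=c[2])
u,v=proj(c,[.5745,.025,.14]).astype(int); u0,v0=u-50,max(0,v-60)
cv2.imwrite('pics/w7.png',cv2.resize(im[v0:v0+120,u0:u0+110],None,fx=5,fy=5,interpolation=cv2.INTER_CUBIC)); print(u0,v0)
E
```

```text
seat xy mm 4.7 86.1 z 0.2115 F seat -0.04 0.27 -1.04 0.00022874734758895063 21.5 [-179.9   -0.   -84.3]
tab top 95 [0.035  0.0379 0.0395] [-0.0126  0.013 ]
prongs 756 [0.0006 0.0186 0.0384]
213 59
```

View pics/w7.png

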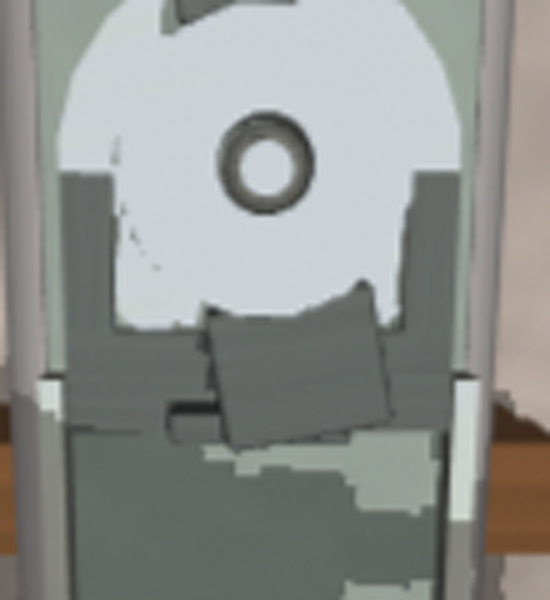

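Run:
```python
from h import *
z=np.load('w7.npz'); c=(z['K'],z['R'],z['t']); f=lambda x,y,Z:onz(c,(x+.5)/5-.5+213,(y+.5)/5-.5+59,Z)
th=np.radians(5.7); ex=np.array([np.cos(th),np.sin(th)]); ey=np.array([-ex[1],ex[0]])
S=f(267,166,.17)[:2]; print('spindle',S)
for n,x,y,Z in [('bar rear',100,431,.134),('tab fronttop L',170,403,.147),('tab rear top',190,441,.147),('tab rear top if edge410',190,412,.147),('prong tip L',88,171,.134),('prong tip R',437,171,.134),('tail end',313,432,.162),('tail cornerL',232,448,.162),('tail corner R',395,415,.162)]:
    w=f(x,y,Z)[:2]-S; print(n,(w@ex*1e3).round(1),(w@ey*1e3).round(1))
# initial prong tip/ tab from w1
z=np.load('w1.npz'); c1=(z['K'],z['R'],z['t']); g=lambda x,y,Z:onz(c1,(x+.5)/4-.5+125,(y+.5)/4-.5+112,Z)
S1=g(524,343,.17)[:2]
for n,x,y,Z in [('tab rear',222,312,.147),('prong tip',390,190,.134),('prong tip2',403,395,.134)]:
    w=g(x,y,Z)[:2]-S1; print('w1',n,(w@ex*1e3).round(1),(w@ey*1e3).round(1))
```

```text
spindle [0.57543769 0.00524165]
bar rear 25.4 39.9
tab fronttop L 13.6 33.7
tab rear top 10.6 39.4
tab rear top if edge410 10.6 35.0
prong tip L 26.3 0.1
prong tip R -27.2 0.0
tail end -7.2 35.7
tail cornerL 4.3 38.0
tail corner R -18.8 33.3
w1 tab rear 1.1 71.9
w1 prong tip 27.1 32.0
w1 prong tip2 -26.0 31.5
```

```bash
python3 -c "
from plant import *
print(close_job())"
```

```text
the job is handed in; nothing more can be done
None
```

The job is handed in at about 21.6 s of the 72 s: the handle is home on the spindle, the damper was swung until the wrist torque rose at the stop, and the keeper is fully in (about 34 mm of travel from the camera). The jar, screwdriver and offcut were never touched; the result of the judging was not shown.

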